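Stand up and close a two-part plaster mould

TASK

Take the loose plaster mould half that lies face down on the little drying rack, stand it upright on its short foot end (the end away from the blue stripe) on the plywood stand, and close it face to face onto the half fixed there, so that the blue keys go fully home in its sockets, the faces meet and it stands squarely on the board. Plaster chips, so set it down and close it gently by touch, without ramming it; leave the closed mould standing by itself and do not disturb the two cups and the spatula.

Things in the scene. Friction and masses are not known exactly. Their poses are not given: they have to be found in the camera images.
- half: Loose off-white plaster mould half: slab 130 mm long (x), 64 wide (y), 28 thick (z), 0.2-0.33 kg, lying face down, overhanging the rack's rails on both long sides. Origin: centre of its working face (its underside at the start); z points out of its plain back. +x: the foot end, finally down; at the start it points to the robot's left, 1.05 to 1.65 rad from world +x.
- half_pour (a point): Centre of the face's edge at the pour end of the loose half (x = -65 mm), finally up: open notch 22 mm wide in the face here, blue stripe across the back. The face also has a vase-shaped cavity and two square sockets 16 by 16 mm, 14 mm deep, centred at half x, y = (37, 19) and (-29, -19) mm.
- rack: Fixed light-wood drying rack under the loose half: two rails along x, 120 mm long, 52 mm wide overall, 16 mm high, narrower than the slab. Origin: centre of its underside, on the table.
- stand: Fixed plywood board 20 mm thick, x = -110 to +75 mm, 120 mm wide (y), carrying a darker plaster half fixed upright: 130 mm high above the board, 64 wide, 28 thick. Its face is the plane x = +20 mm, looking to -x (stand yaw is 1.1 to 1.6 rad); a stop 70 mm high behind it. The board before the face and both sides of the half are free. Origin: on the board's centre line, at the table's surface, z up.
- seat (a point): Centre of the fixed half's face, 65 mm above the board; axes as the stand (x into the fixed half, z up). When closed, the loose half's origin lies here, its +x pointing down, its z (back) to the stand's -x. Two blue tapered keys (root 13, tip 7 mm wide) stand out 8 mm: 28 mm above the board at y = -19 mm, 94 mm above it at y = +19 mm; 1.5 mm play in the sockets.
- cup_a: Unglazed beige cup, 72 mm wide, 85 mm high, beyond the middle of the table, on the left; origin at the centre of its foot. Leave alone.
- cup_b: The same kind of cup, beyond the middle, on the right. Leave alone.
- spatula: Spatula 190 mm long lying on the table along x, in the gap between rack and stand. Leave alone.
There are look-alikes about, which are no part of the job. What is shaped like the half but purple or turquoise is not meant.

How it is judged:
At the end, for the whole second after the job is handed in: The loose half stands released and still on the stand, foot end down (upright within about 3.5 degrees), face to face and parallel with the fixed half within 3.4 degrees, its origin within 3 mm of the seat in depth and height and 4 mm sideways (x of half in the frame of seat between -0.003 and 0.003 m and y of half in the frame of seat between -0.004 and 0.004 m and z of half in the frame of seat between -0.003 and 0.003 m and angle between half's own x axis and vertical above 3.08 rad and angle between the z axis of half and the x axis of stand, either way round below 0.06 rad and linear speed of half below 0.01 m/s and angular speed of half below 0.05 rad/s); the robot touches nothing.
It fails at once if the loose half is rammed against the stand or the fixed half (over 80 N) (contact force between half and stand above 80 N).
It fails at once if cup_a is disturbed (moved over 20 mm) (distance of cup_a from where it was at the start of the episode above 0.02 m).
It fails at once if cup_b is disturbed (moved over 20 mm) (distance of cup_b from where it was at the start of the episode above 0.02 m).
It fails at once if spatula is disturbed (moved over 20 mm) (distance of spatula from where it was at the start of the episode above 0.02 m).
It also fails if it takes over 67 s, if anything falls off the work surface, if the arm or the gripper's body presses on something with over 40 N, if the wrist force passes 120 N, or if a joint passes its speed limit or range.

ROBOT

A 6-joint arm with a two-finger parallel gripper is mounted at the origin on the work surface. World frame = base frame: x ahead of the robot, y to its left, z up, the work surface at z = 0. Lengths are in m, angles in rad, forces in N, time in s.
With the tool pointing down it reaches from about 0.35 to 0.775 m from the base axis. Payload 5.5 kg.
Tool frame: the origin (TCP) lies between the finger pads; the fingertips stand 14 mm ahead of it and the grasp point (between the pads) lies 5 mm behind it (robot.tips_ahead is the z of the fingertips in the tool frame, in m); z points along the fingers, y is the line along which they close (so a half turn about z gives the same grasp; the last joint's range is limited). The gripper opens to 85 mm and grips with 20 to 120 N. Pads are 22 mm wide; open, the fingers measure 114 mm over their backs; the gripper's body (76 mm by 85 mm) begins 54 mm behind the grasp point. The pads swing forward as they close: fully open they stand 13 mm farther back than shut.
Start: joints at [1.079, 0.313, 0.046, 1.304, 0, 1.431], TCP at [0.198, 0.54, 0.245] pointing down, gripper open.
Joint ranges: [-2.76, 2.76], [-0.86, 1.69], [-1.03, 1.26], [-2.2, 2.34], [-1.47, 1.5], [-3.14, 3.14]. Speed limits (rad/s): [2.57, 2.57, 3.14, 3.14, 3.14, 3.14].

INTERFACE

Orientations are given as [roll, pitch, yaw] about the fixed x, y, z axes, in that order (R = Rz(yaw) Ry(pitch) Rx(roll)).
In Python, from plant import robot gives the robot as it stands.
- The arm moves only by the tool arm_command, never from a script. Its arguments are lists of equal length, an entry for each row: "dp": the shift along the world's x, y, z scaled (see below), a list of three; "rot": the turn, a rotation vector about the world's x, y, z scaled (see below), a list of three; "hand": the opening, from 0 (shut) to 1 (fully open). A call has 1 to 8 rows; each row is the pose to reach, as a shift and turn from the pose commanded when the call began, turning the shorter way round; what a row does not reach only later rows make up. The controller multiplies each number of a shift by 20 cm and each number of a turn by pi rad. A row lasts 1/12 s, in which the tool goes at most 41.7 mm and 7.16 degrees, less where a joint would pass 70% of its speed; a pose out of reach is approached as far as the arm can. A call with a number of a shift or a turn outside -1 to 1 is refused whole. A call with a gripper value outside its range is refused whole. The fingers move at their own pace and stop on an object; "force" is the grip in N (left out, the last holds). Time passes only in rows, so rows that repeat a pose let the fingers close. It gives the time, the measured TCP pose, the force, the opening and the grip force at its end, in the units of the state.
- robot.read_state(): the state, without advancing time (a new reading comes with each control period).
- robot.snapshot(name): name is "side" or "top"; returns the picture (384x512x3 uint8, red, green, blue); there is no depth.
- robot.camera_model(name): a dict with "intrinsics" (3x3 intrinsics, pixels), "extrinsics" (4x4, takes a point from camera to world coordinates). Camera axes: x right, y down, z forward; pixel columns grow to the right and rows downward; lengths in m; the calibration is good to about 2 mm. A picture is of the moment at which its call begins. camera_model takes no time and is no camera call.
- robot.sign_off(): hands the job in; it is judged then, once.
The state is a dict: "time": time; "joint_pos": joint angles; "joint_vel": joint speeds; "joint_efforts": joint torques, N m; "tcp_pos": TCP position; "orientation": TCP orientation; "wrist_force": force on the tool from outside, world axes, zero at the start; "wrist_torque": the same for the moment, N m; "gripper_width": opening from 0.0 (shut) to 1.0 (fully open); "finger_force": force on a finger pad.
Only numpy, scipy, OpenCV 4.12 (cv2) and the standard library are available. Lean on these libraries where they do the work, as an engineer would, in place of code of your own. Each camera call takes 0.05 s, during which the arm holds its last target. There are 200 camera calls.

## Working session

There is one attempt and no reset: what is moved stays moved. The work goes in short steps, Python scripts to look and compute and a tool call to move; the robot and the scene stay as the last step left them, time stands still between calls to the robot, and variables do not carry over. Pictures are saved under pics/ and viewed, at most 10 in all, crops included, and the job is handed in when it is done.

Besides the shell and the picture viewer there is one more tool, called after "Call:" by a JSON object that holds its "api" and its "payload", one argument or row to a line. arm_command: Moves the arm, as the interface text tells. Shifts and turns lie within -1 to 1; 1 stands for 20 cm of shift or pi rad of turn. Its arguments: {"type":"object","properties":{"dp":{"type":"array","items":{"type":"array","items":{"type":"number","minimum":-1,"maximum":1}}},"rot":{"type":"array","items":{"type":"array","items":{"type":"number","minimum":-1,"maximum":1}}},"hand":{"type":"array","items":{"type":"number"}},"force":{"type":"number"}},"required":["dp","rot","hand"]}

```bash
mkdir -p pics; ls; python3 - <<'E'
from plant import robot
import cv2,numpy as np
for n in("side","top"):
    cv2.imwrite(f"pics/{n}0.png",robot.snapshot(n)[:,:,::-1])
    m=robot.camera_model(n);print(n,np.round(m["intrinsics"],1).tolist(),np.round(m["extrinsics"],3).tolist())
print(robot.read_state(),robot.tips_ahead)
E
```

```text
pics
side [[428.0, 0.0, 258.0], [0.0, 428.0, 191.3], [0.0, 0.0, 1.0]] [[0.993, -0.061, 0.097, 0.433], [-0.114, -0.624, 0.773, -0.893], [0.014, -0.779, -0.627, 0.722], [0.0, 0.0, 0.0, 1.0]]
top [[381.2, 0.0, 261.4], [0.0, 381.2, 195.2], [0.0, 0.0, 1.0]] [[-0.061, -0.97, 0.233, 0.342], [-0.998, 0.059, -0.016, -0.056], [0.001, -0.234, -0.972, 0.928], [0.0, 0.0, 0.0, 1.0]]
{'time': 0.1, 'joint_pos': array([ 1.07941536e+00,  3.13894097e-01,  4.50669971e-02,  1.30359905e+00,
       -3.24028473e-05,  1.43117981e+00]), 'joint_vel': array([ 0.00127772, -0.00172817,  0.00210265, -0.00103712,  0.0003236 ,
       -0.00108045]), 'joint_efforts': array([ 1.47731556e-03, -4.81723380e+01,  2.99244940e+01,  1.27149385e-02,
       -2.16676563e-04,  6.39009698e-06]), 'tcp_pos': array([0.1979333 , 0.53938383, 0.24450531]), 'orientation': array([-3.13997418e+00, -1.94724599e-04,  2.78982807e+00]), 'wrist_force': array([-0.89611189,  0.26563063, -0.31528739]), 'wrist_torque': array([-0.03566881,  0.01407392,  0.02644015]), 'finger_force': 0.0, 'gripper_width': 0.9979638257623119} 0.014
```

View pics/side0.png

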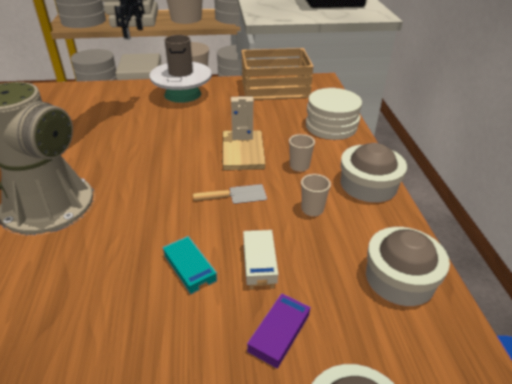

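View pics/top0.png

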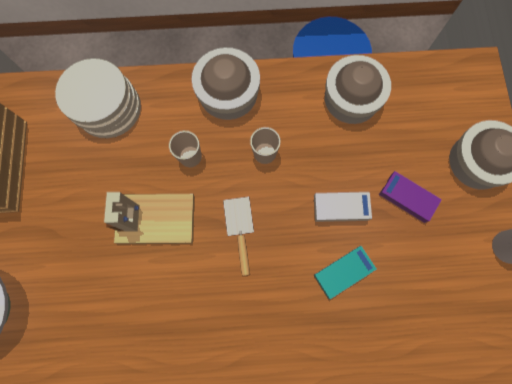

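The side view shows the white half at (260,257), stripe end nearest the camera, and the stand at (243,150). In the top view the half is at (343,206) with its stripe to the right. The stand is at (150,218), with the fixed half at its left end (122,212). Next I'll enlarge both from each camera.

```bash
cat > h.py <<'E'
from plant import robot
import numpy as np,cv2
def ray(n,uv):
    m=robot.camera_model(n);K,E=np.array(m["intrinsics"]),np.array(m["extrinsics"])
    uv=np.atleast_2d(np.asarray(uv,float));d=np.c_[uv,np.ones(len(uv))]@np.linalg.inv(K).T@E[:3,:3].T
    return E[:3,3],d
def plane(n,uv,z):
    o,d=ray(n,uv);return o+d*((z-o[2])/d[:,2])[:,None]
def proj(n,P):
    m=robot.camera_model(n);K,E=np.array(m["intrinsics"]),np.array(m["extrinsics"])
    c=(np.atleast_2d(P)-E[:3,3])@E[:3,:3]@K.T;return c[:,:2]/c[:,2:]
E
python3 - <<'E'
from h import *
t=cv2.imread("pics/top0.png");s=cv2.imread("pics/side0.png")
def c(im,x,y,w=100,h=75):return cv2.resize(im[y:y+h,x:x+w],(400,300),interpolation=cv2.INTER_CUBIC)
cv2.imwrite("pics/crop.png",np.vstack([np.hstack([c(t,295,170),c(t,100,180)]),np.hstack([c(s,210,220),c(s,195,92,)])]))
h=cv2.cvtColor(t,cv2.COLOR_BGR2HSV)
print(t[206,308:376:2].tolist());print(t[186:228,330].tolist())
E
```

```text
[[58, 102, 159], [57, 101, 158], [57, 101, 158], [64, 85, 113], [163, 164, 169], [190, 188, 192], [190, 188, 191], [190, 188, 192], [190, 189, 192], [189, 189, 192], [189, 189, 192], [188, 189, 192], [188, 188, 191], [188, 189, 192], [187, 189, 192], [187, 188, 191], [187, 189, 192], [187, 189, 192], [187, 189, 192], [186, 189, 192], [186, 189, 192], [186, 189, 192], [186, 189, 191], [185, 189, 192], [185, 189, 191], [184, 189, 191], [185, 189, 192], [177, 177, 178], [137, 90, 65], [137, 90, 67], [176, 176, 175], [169, 178, 186], [59, 100, 155], [59, 101, 157]]
[[58, 102, 160], [59, 102, 161], [58, 101, 158], [59, 102, 159], [59, 105, 163], [68, 108, 165], [111, 133, 170], [165, 172, 185], [186, 187, 191], [188, 189, 192], [188, 189, 192], [188, 189, 192], [188, 189, 192], [188, 189, 192], [188, 189, 191], [189, 189, 192], [188, 189, 192], [189, 189, 192], [188, 188, 191], [188, 189, 192], [188, 189, 192], [188, 189, 192], [189, 189, 192], [190, 189, 192], [189, 189, 192], [189, 189, 192], [189, 189, 192], [189, 189, 192], [189, 189, 192], [189, 188, 191], [189, 189, 192], [188, 188, 191], [178, 179, 183], [142, 146, 153], [88, 100, 114], [67, 88, 114], [53, 81, 121], [51, 81, 123], [52, 84, 127], [56, 93, 142], [61, 106, 165], [63, 109, 170]]
```

View pics/crop.png

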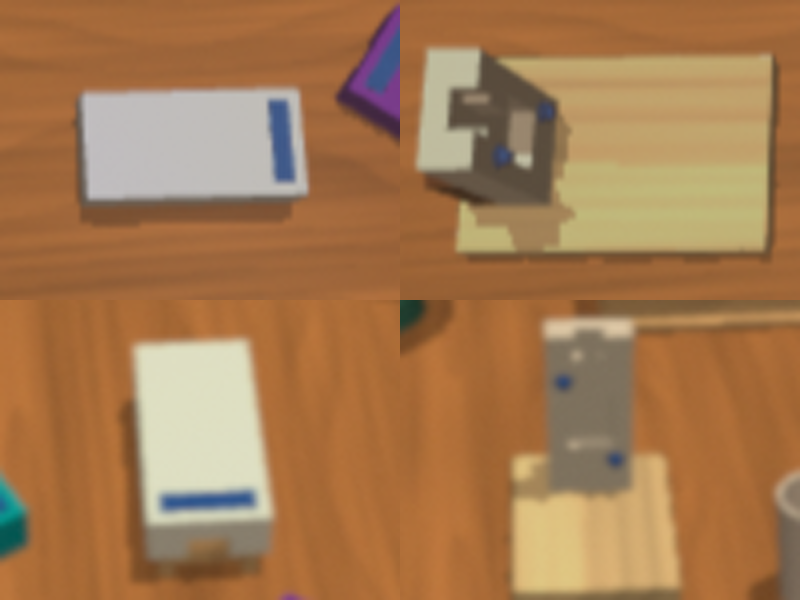

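The crops show the half's back clearly in both views. The fixed half's light top spans about (428..483, 48..170) in the crop, and the board's front edge runs from (772,55) to (765,250). I'll measure by masks.

```bash
python3 - <<'E'
from h import *
t=cv2.imread("pics/top0.png");s=cv2.imread("pics/side0.png")
def corners(im,roi,f,n,z,up=4):
    x,y,w,h=roi;c=cv2.resize(im[y:y+h,x:x+w],None,fx=up,fy=up,interpolation=cv2.INTER_CUBIC)
    m=f(c.astype(int)).astype(np.uint8)*255
    m=cv2.morphologyEx(m,cv2.MORPH_CLOSE,np.ones((35,35)),borderValue=0) if n!="none" else m
    cs,_=cv2.findContours(m,cv2.RETR_EXTERNAL,cv2.CHAIN_APPROX_NONE);k=max(cs,key=cv2.contourArea)[:,0]
    uv=(k+.5)/up-.5+[x,y]
    P=plane(n,uv,z)
    r=cv2.minAreaRect((P[:,:2]*1000).astype(np.float32));print(n,"rect c",np.round(r[0],1),"size",np.round(r[1],1),"ang",round(r[2],2));print(np.round(cv2.boxPoints(r),1).tolist())
    return P
corners(t,(300,180,85,50),lambda c:c[:,:,0]>125,"top",.044)
corners(s,(230,220,60,62),lambda c:c.min(2)>150,"side",.044)
# stand: fixed half top, light; in top view
corners(t,(98,186,24,45),lambda c:c.min(2)>110,"top",.150)
P=corners(t,(98,180,105,75),lambda c:(c[:,:,1]>125)&(c[:,:,2]>140),"top",.020)
# keys blue in both views
for n,im,roi in(("top",t,(205-85,195,30,40)),("side",s,(228,100,35,45))):
    x,y,w,h=roi;c=cv2.resize(im[y:y+h,x:x+w],None,fx=4,fy=4,interpolation=cv2.INTER_CUBIC).astype(int)
    m=((c[:,:,0]-c[:,:,2])>25).astype(np.uint8)
    k,_,st,ce=cv2.connectedComponentsWithStats(m)
    for i in range(1,k):
        if st[i,4]>30:print(n,"key",np.round((ce[i]+.5)/4-.5+[x,y],2),st[i,4])
E
```

```text
top rect c [ 517.2 -261.8] size [130.7  65.2] ang 87.86
[[482.20001220703125, -325.8999938964844], [547.2999877929688, -328.29998779296875], [552.2000122070312, -197.6999969482422], [487.1000061035156, -195.3000030517578]]
side rect c [ 517.9 -261.8] size [130.3  63.7] ang 87.8
[[483.5, -325.70001220703125], [547.2000122070312, -328.1000061035156], [552.2000122070312, -197.89999389648438], [488.5, -195.5]]
top rect c [522.6 244.1] size [28.  64.9] ang 86.9
[[489.3999938964844, 231.89999389648438], [554.2000122070312, 228.3000030517578], [555.7000122070312, 256.29998779296875], [490.8999938964844, 259.79998779296875]]
top rect c [523.7 206.3] size [213.9 126.3] ang 86.71
[[454.5, 103.19999694824219], [580.5999755859375, 95.9000015258789], [592.9000244140625, 309.3999938964844], [466.79998779296875, 316.70001220703125]]
top key [136.22 207.3 ] 88
top key [125.1  218.42] 147
side key [235.39 111.99] 91
side key [248.41 131.38] 71
```

```bash
cat >> h.py <<'E'
from scipy.spatial.transform import Rotation as R
HY,SY,AL=1.533,1.515,np.radians(25)
H0=np.array([.5175,-.2618,.016]);SEAT=np.array([.5218,.2301,.085])
def fr(x,z): return np.c_[x,np.cross(z,x),z]
RH0=fr([np.cos(HY),np.sin(HY),0],np.array([0,0,1.]))
s=np.array([np.cos(SY),np.sin(SY),0]);RH1=fr(np.array([0,0,-1.]),-s)
# tool in half frame: z=-zh cos+xh sin, y=-yh
zt=np.array([np.sin(AL),0,-np.cos(AL)]);yt=np.array([0,-1.,0]);RT=np.c_[np.cross(yt,zt),yt,zt]
PT=np.array([-.016,0,.008])
def tgt(p,Rh): return p+Rh@PT,Rh@RT
def to(P,Rm,st=None):
    st=st or robot.read_state()
    r=(R.from_matrix(Rm)*R.from_euler("xyz",st["orientation"]).inv()).as_rotvec()
    d=P-st["tcp_pos"];print("tgt",np.round(P,4),"d mm",np.round(d*1e3,1),"dp",np.round(d/.2,3),"rot",np.round(r/np.pi,4),"deg",np.round(np.degrees(np.linalg.norm(r)),1))
E
python3 - <<'E'
from h import *
to(*tgt(H0,RH0));to(*tgt(SEAT,RH1))
print((R.from_matrix(RH1@RH0.T)).as_rotvec()/np.pi)
S=np.c_[s,np.cross([0,0,1],s),[0,0,1]]
for k in([-6,-19,28-65],[-6,19,94-65]):
    p=SEAT+S@(np.array(k)/1e3);print(proj("top",p),proj("side",p))
E
```

```text
tgt [ 0.5169 -0.2778  0.024 ] d mm [ 319.  -817.2 -220.5] dp [ 1.595 -4.086 -1.103] rot [ 0.1235  0.0821 -0.3935] deg 75.7
tgt [0.5214 0.2221 0.101 ] d mm [ 323.4 -317.3 -143.5] dp [ 1.617 -1.586 -0.718] rot [ 0.2276 -0.3451  0.5216] deg 119.8
[-0.03294458 -0.70348529  0.70422775]
[[137.29058074 207.62209873]] [[248.27882923 132.6302507 ]]
[[126.42187045 218.6742103 ]] [[235.28679499 113.35560942]]
```

Call:
{"api": "arm_command", "payload": {
  "dp": [
    [0.32,-0.817,0],
    [0.32,-0.817,0],
    [0.32,-0.817,0],
    [0.32,-0.817,0],
    [0.32,-0.817,0],
    [0.32,-0.817,0]
  ],
  "rot": [
    [0.025,0.0165,-0.079],
    [0.025,0.0165,-0.079],
    [0.025,0.0165,-0.079],
    [0.025,0.0165,-0.079],
    [0.025,0.0165,-0.079],
    [0.025,0.0165,-0.079]
  ],
  "hand": [1,1,1,1,1,1]
}}

```text
time: 0.6
tcp_pos: [0.2628, 0.3741, 0.2452]
orientation: [3.096, -0.082, 2.539]
wrist_force: [-0.4, 0.8, -0.0]
gripper_width: 1.001
finger_force: 0.0
```

Call:
{"api": "arm_command", "payload": {
  "dp": [
    [0.32,-0.817,0],
    [0.32,-0.817,0],
    [0.32,-0.817,0],
    [0.32,-0.817,0],
    [0.32,-0.817,0],
    [0.32,-0.817,0]
  ],
  "rot": [
    [0.025,0.0165,-0.079],
    [0.025,0.0165,-0.079],
    [0.025,0.0165,-0.079],
    [0.025,0.0165,-0.079],
    [0.025,0.0165,-0.079],
    [0.025,0.0165,-0.079]
  ],
  "hand": [1,1,1,1,1,1]
}}

```text
time: 1.1
tcp_pos: [0.3277, 0.2118, 0.2453]
orientation: [3.07, -0.172, 2.294]
wrist_force: [0.1, 0.1, -1.0]
gripper_width: 1.002
finger_force: 0.0
```

Call:
{"api": "arm_command", "payload": {
  "dp": [
    [0.32,-0.817,0],
    [0.32,-0.817,0],
    [0.32,-0.817,0],
    [0.32,-0.817,0],
    [0.32,-0.817,0],
    [0.32,-0.817,0]
  ],
  "rot": [
    [0.025,0.0165,-0.079],
    [0.025,0.0165,-0.079],
    [0.025,0.0165,-0.079],
    [0.025,0.0165,-0.079],
    [0.025,0.0165,-0.079],
    [0.025,0.0165,-0.079]
  ],
  "hand": [1,1,1,1,1,1]
}}

```text
time: 1.6
tcp_pos: [0.392, 0.049, 0.2449]
orientation: [3.069, -0.267, 2.048]
wrist_force: [0.2, 0.3, 1.7]
gripper_width: 1.0
finger_force: 0.0
```

Call:
{"api": "arm_command", "payload": {
  "dp": [
    [0.32,-0.817,0],
    [0.32,-0.817,0],
    [0.32,-0.817,0],
    [0.32,-0.817,0],
    [0.32,-0.817,0],
    [0.32,-0.817,0]
  ],
  "rot": [
    [0.025,0.0165,-0.079],
    [0.025,0.0165,-0.079],
    [0.025,0.0165,-0.079],
    [0.025,0.0165,-0.079],
    [0.025,0.0165,-0.079],
    [0.025,0.0165,-0.079]
  ],
  "hand": [1,1,1,1,1,1]
}}

```text
time: 2.1
tcp_pos: [0.4559, -0.1138, 0.2445]
orientation: [3.092, -0.358, 1.795]
wrist_force: [-0.7, 0.1, -0.0]
gripper_width: 1.003
finger_force: 0.0
```

```bash
python3 - <<'E'
from h import *
to(*tgt(H0+[0,0,.1],RH0));print(robot.read_state()["joint_pos"].round(3),robot.read_state()["time"])
E
```

```text
tgt [ 0.5169 -0.2778  0.124 ] d mm [  61.  -164.  -120.5] dp [ 0.305 -0.82  -0.602] rot [ 0.0234  0.0169 -0.0771] deg 14.8
[-0.59   0.26  -0.084  1.459  0.28   0.733] 2.1
```

Call:
{"api": "arm_command", "payload": {
  "dp": [
    [0.305,-0.82,-0.3],
    [0.305,-0.82,-0.6],
    [0.305,-0.82,-0.6],
    [0.305,-0.82,-0.6],
    [0.305,-0.82,-0.6],
    [0.305,-0.82,-0.6],
    [0.305,-0.82,-0.6],
    [0.305,-0.82,-0.6]
  ],
  "rot": [
    [0.0234,0.0169,-0.0771],
    [0.0234,0.0169,-0.0771],
    [0.0234,0.0169,-0.0771],
    [0.0234,0.0169,-0.0771],
    [0.0234,0.0169,-0.0771],
    [0.0234,0.0169,-0.0771],
    [0.0234,0.0169,-0.0771],
    [0.0234,0.0169,-0.0771]
  ],
  "hand": [1,1,1,1,1,1,1,1]
}}

```text
time: 2.77
tcp_pos: [0.5155, -0.2746, 0.1257]
orientation: [-3.141, -0.438, 1.535]
wrist_force: [0.4, 0.2, 0.3]
gripper_width: 1.001
finger_force: 0.0
```

```bash
python3 - <<'E'
from h import *
to(*tgt(H0,RH0));print(robot.read_state()["joint_pos"].round(3))
a=robot.snapshot("side")[:,:,::-1];b=robot.snapshot("top")[:,:,::-1]
c=lambda im,x,y:cv2.resize(im[y:y+150,x:x+160],(400,375))
cv2.imwrite("pics/pre.png",np.hstack([c(a,180,160),c(b,270,130)]))
E
```

```text
tgt [ 0.5169 -0.2778  0.024 ] d mm [   1.4   -3.2 -101.7] dp [ 0.007 -0.016 -0.509] rot [-0.0004 -0.0003 -0.0008] deg 0.2
[-0.783  0.607  0.126  1.398  0.316  0.774]
```

View pics/pre.png

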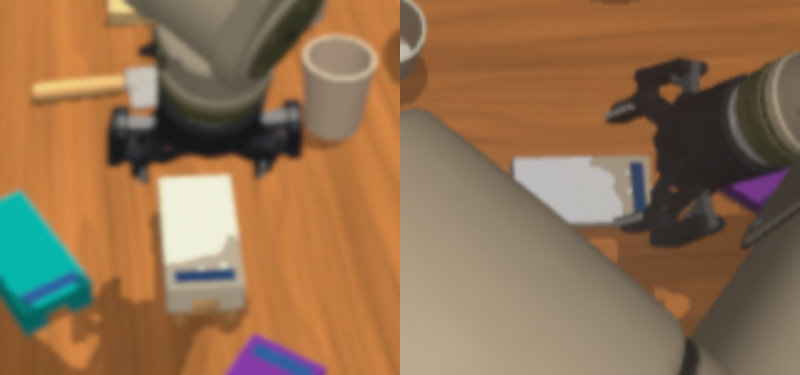

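Side view: the open fingers (crop 140 and 262) straddle the half (160–238) centrally. Descending and closing.

Call:
{"api": "arm_command", "payload": {
  "dp": [
    [0.007,-0.016,-0.1],
    [0.007,-0.016,-0.2],
    [0.007,-0.016,-0.3],
    [0.007,-0.016,-0.4],
    [0.007,-0.016,-0.46],
    [0.007,-0.016,-0.51],
    [0.007,-0.016,-0.51],
    [0.007,-0.016,-0.51]
  ],
  "rot": [
    [0,0,0],
    [0,0,0],
    [0,0,0],
    [0,0,0],
    [0,0,0],
    [0,0,0],
    [0,0,0],
    [0,0,0]
  ],
  "hand": [1,1,1,1,1,1,1,1]
}}

```text
time: 3.53
tcp_pos: [0.5168, -0.2805, 0.0243]
orientation: [3.141, -0.435, 1.534]
wrist_force: [0.2, 0.8, -0.2]
gripper_width: 1.0
finger_force: 0.0
```

Call:
{"api": "arm_command", "payload": {
  "dp": [
    [0,0,0],
    [0,0,0],
    [0,0,0],
    [0,0,0],
    [0,0,0],
    [0,0,0],
    [0,0,0],
    [0,0,0]
  ],
  "rot": [
    [0,0,0],
    [0,0,0],
    [0,0,0],
    [0,0,0],
    [0,0,0],
    [0,0,0],
    [0,0,0],
    [0,0,0]
  ],
  "hand": [0.8,0.78,0.76,0.74,0.7,0.6,0.5,0.5],
  "force": 60
}}

```text
time: 4.2
tcp_pos: [0.5171, -0.2817, 0.0245]
orientation: [3.139, -0.434, 1.533]
wrist_force: [0.0, -0.9, 5.7]
gripper_width: 0.743
finger_force: 66.4
```

Call:
{"api": "arm_command", "payload": {
  "dp": [
    [0,0,0.05],
    [0,0,0.15],
    [0,0,0.3],
    [0,0,0.45],
    [0,0,0.6],
    [0,0,0.75],
    [0,0,0.9],
    [0,0,1]
  ],
  "rot": [
    [0,0,0],
    [0,0,0],
    [0,0,0],
    [0,0,0],
    [0,0,0],
    [0,0,0],
    [0,0,0],
    [0,0,0]
  ],
  "hand": [0.5,0.5,0.5,0.5,0.5,0.5,0.5,0.5],
  "force": 70
}}

```text
time: 4.87
tcp_pos: [0.5167, -0.2811, 0.2266]
orientation: [3.139, -0.434, 1.534]
wrist_force: [0.4, -0.1, -2.2]
gripper_width: 0.741
finger_force: 77.3
```

```bash
python3 - <<'E'
from h import *
import h
h.PT=np.array([-.020,0,.0085])
st=robot.read_state();print(st["wrist_force"],st["gripper_width"],st["joint_pos"].round(3))
print((R.from_matrix(RH1@RH0.T)).as_rotvec()/np.pi)
to(*tgt(SEAT-.06*s+[0,0,.06],RH1))
E
```

```text
[ 0.39048531 -0.12347484 -2.22552677] 0.7410872260248226 [-0.789  0.564  0.305  1.617  0.314  0.771]
[-0.03294458 -0.70348529  0.70422775]
tgt [0.518  0.1617 0.165 ] d mm [  1.3 442.8 -61.6] dp [ 0.006  2.214 -0.308] rot [-0.0337 -0.7022  0.7048] deg 179.2
```

Call:
{"api": "arm_command", "payload": {
  "dp": [
    [0,0.2,0.05],
    [0,0.3,0.1],
    [0,0.443,0.1],
    [0,0.443,0.1],
    [0,0.443,0.1],
    [0,0.443,0.1],
    [0,0.443,0.1]
  ],
  "rot": [
    [-0.001,-0.0234,0.0235],
    [-0.0022,-0.0468,0.047],
    [-0.0033,-0.07,0.0705],
    [-0.0045,-0.0936,0.094],
    [-0.0056,-0.117,0.1175],
    [-0.0067,-0.1405,0.141],
    [-0.0067,-0.1405,0.141]
  ],
  "hand": [0.5,0.5,0.5,0.5,0.5,0.5,0.5]
}}

```text
time: 5.45
tcp_pos: [0.5154, -0.192, 0.2433]
orientation: [2.694, -0.296, 2.147]
wrist_force: [-0.6, -0.6, -1.7]
gripper_width: 0.737
finger_force: 77.8
```

Call:
{"api": "arm_command", "payload": {
  "dp": [
    [0,0.2,0],
    [0,0.3,0],
    [0,0.443,0],
    [0,0.443,0],
    [0,0.443,0],
    [0,0.443,0],
    [0,0.443,0]
  ],
  "rot": [
    [-0.001,-0.0234,0.0235],
    [-0.0022,-0.0468,0.047],
    [-0.0033,-0.07,0.0705],
    [-0.0045,-0.0936,0.094],
    [-0.0056,-0.117,0.1175],
    [-0.0067,-0.1405,0.141],
    [-0.0067,-0.1405,0.141]
  ],
  "hand": [0.5,0.5,0.5,0.5,0.5,0.5,0.5]
}}

```text
time: 6.03
tcp_pos: [0.5158, -0.1039, 0.2425]
orientation: [2.41, 0.037, 2.633]
wrist_force: [-0.1, -0.7, -3.8]
gripper_width: 0.739
finger_force: 78.0
```

```bash
python3 - <<'E'
from h import *
import h
h.PT=np.array([-.020,0,.0085])
st=robot.read_state();print(st["gripper_width"],st["joint_pos"].round(3))
to(*tgt(SEAT-.06*s+[0,0,.06],RH1))
E
```

```text
0.7393261505910241 [-0.733  0.239 -0.249  1.246  0.717 -0.3  ]
tgt [0.518  0.1617 0.165 ] d mm [  2.1 265.6 -77.5] dp [ 0.011  1.328 -0.388] rot [-0.0194 -0.4228  0.4228] deg 107.7
```

Call:
{"api": "arm_command", "payload": {
  "dp": [
    [0,0.2,0],
    [0,0.3,0],
    [0,0.443,0],
    [0,0.443,0],
    [0,0.443,0],
    [0,0.443,0],
    [0,0.443,0]
  ],
  "rot": [
    [-0.001,-0.0234,0.0235],
    [-0.0022,-0.0468,0.047],
    [-0.0033,-0.07,0.0705],
    [-0.0045,-0.0936,0.094],
    [-0.0056,-0.117,0.1175],
    [-0.0067,-0.1405,0.141],
    [-0.0067,-0.1405,0.141]
  ],
  "hand": [0.5,0.5,0.5,0.5,0.5,0.5,0.5]
}}

```text
time: 6.62
tcp_pos: [0.5166, -0.0156, 0.2424]
orientation: [2.298, 0.46, 3.054]
wrist_force: [0.4, -0.3, -3.1]
gripper_width: 0.738
finger_force: 78.4
```

```bash
python3 - <<'E'
from h import *
import h
h.PT=np.array([-.020,0,.0085])
st=robot.read_state();print(st["gripper_width"],st["joint_pos"].round(3))
to(*tgt(SEAT-.06*s+[0,0,.06],RH1))
E
```

```text
0.7380721701883152 [-0.662  0.253 -0.351  1.227  0.907 -0.911]
tgt [0.518  0.1617 0.165 ] d mm [  1.4 177.3 -77.4] dp [ 0.007  0.887 -0.387] rot [-0.0126 -0.2826  0.2821] deg 71.9
```

Call:
{"api": "arm_command", "payload": {
  "dp": [
    [0,0.2,0],
    [0,0.3,0],
    [0,0.443,0],
    [0,0.443,0],
    [0,0.443,0],
    [0,0.443,0],
    [0,0.443,0]
  ],
  "rot": [
    [-0.001,-0.0234,0.0235],
    [-0.0022,-0.0468,0.047],
    [-0.0033,-0.07,0.0705],
    [-0.0045,-0.0936,0.094],
    [-0.0056,-0.117,0.1175],
    [-0.0067,-0.1405,0.141],
    [-0.0067,-0.1405,0.141]
  ],
  "hand": [0.5,0.5,0.5,0.5,0.5,0.5,0.5]
}}

```text
time: 7.2
tcp_pos: [0.5171, 0.0731, 0.2426]
orientation: [2.421, 0.888, -2.7]
wrist_force: [0.7, -1.1, -3.6]
gripper_width: 0.739
finger_force: 78.9
```

```bash
python3 - <<'E'
from h import *
import h
h.PT=np.array([-.020,0,.0085])
st=robot.read_state();print(st["gripper_width"],st["joint_pos"].round(3))
to(*tgt(SEAT-.06*s+[0,0,.06],RH1))
E
```

```text
0.7390041028508053 [-0.53   0.347 -0.334  1.317  1.023 -1.568]
tgt [0.518  0.1617 0.165 ] d mm [  0.8  88.6 -77.6] dp [ 0.004  0.443 -0.388] rot [-0.0058 -0.1421  0.1412] deg 36.1
```

Call:
{"api": "arm_command", "payload": {
  "dp": [
    [0,0.1,0],
    [0,0.2,0],
    [0,0.3,0],
    [0,0.4,0],
    [0,0.443,0],
    [0,0.443,0],
    [0,0.443,0],
    [0,0.443,0]
  ],
  "rot": [
    [-0.001,-0.0234,0.0235],
    [-0.0022,-0.0468,0.047],
    [-0.0033,-0.07,0.0705],
    [-0.0045,-0.0936,0.094],
    [-0.0056,-0.117,0.1175],
    [-0.0058,-0.142,0.141],
    [-0.0058,-0.142,0.141],
    [-0.0058,-0.142,0.141]
  ],
  "hand": [0.5,0.5,0.5,0.5,0.5,0.5,0.5,0.5]
}}

```text
time: 7.87
tcp_pos: [0.517, 0.162, 0.243]
orientation: [3.136, 1.135, -1.635]
wrist_force: [0.8, -0.5, -1.1]
gripper_width: 0.743
finger_force: 78.9
```

```bash
python3 - <<'E'
from h import *
import h
h.PT=np.array([-.020,0,.0085])
st=robot.read_state();print(st["gripper_width"],st["joint_pos"].round(3))
to(*tgt(SEAT-.06*s+[0,0,.03],RH1))
a=robot.snapshot("side")[:,:,::-1];b=robot.snapshot("top")[:,:,::-1]
c=lambda im,x,y:cv2.resize(im[y:y+150,x:x+160],(400,375))
cv2.imwrite("pics/tilt.png",np.hstack([c(a,160,60),c(b,80,130)]))
E
```

```text
0.7425874699936739 [-0.348  0.451 -0.234  1.436  1.053 -2.183]
tgt [0.518  0.1617 0.135 ] d mm [   1.    -0.3 -108. ] dp [ 0.005 -0.001 -0.54 ] rot [-0.0002 -0.0008  0.0011] deg 0.2
```

View pics/tilt.png

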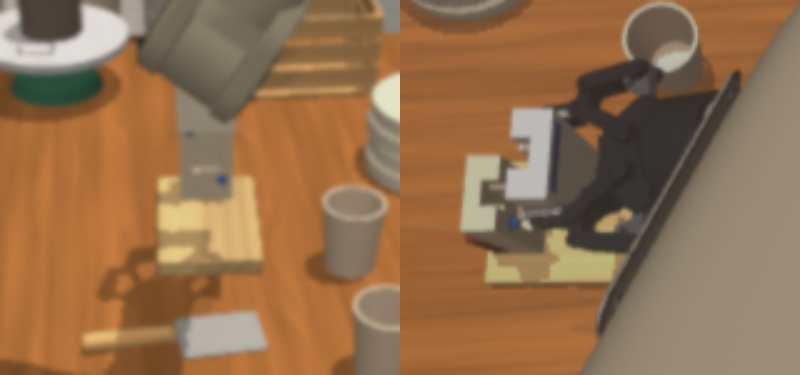

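Top view: the held half is upright and faces the fixed half, with its notched top at crop (506–556, 108–197). I'll measure how it sits in the hand.

```bash
python3 - <<'E'
from h import *
PTn=np.array([-.020,0,.0085])
st=robot.read_state();Rt=R.from_euler("xyz",st["orientation"]).as_matrix();Rh=Rt@RT.T
O=st["tcp_pos"]-Rh@PTn;print("pred origin",O.round(4))
q=[[-.065,y,z] for y,z in((.032,0),(-.032,0),(-.032,.028),(.032,.028))]
pp=proj("top",O+np.array(q)@Rh.T);print("pred px",pp.round(1).tolist())
im=robot.snapshot("top")[:,:,::-1];x,y,w,h=118,168,28,46
c=cv2.resize(im[y:y+h,x:x+w],None,fx=4,fy=4,interpolation=cv2.INTER_CUBIC).astype(int)
m=((c.min(2)>140)).astype(np.uint8)
k,l,stt,_=cv2.connectedComponentsWithStats(m)
for i in np.argsort(-stt[1:,4])[:2]+1:
    uv=np.argwhere(l==i)[:,::-1]/4+[x-.375,y-.375]
    zt=O[2]+.065
    r=cv2.minAreaRect((plane("top",uv,zt)[:,:2]*1e3).astype(np.float32));print(stt[i],np.round(r[0],1),np.round(r[1],1),round(r[2],2),np.round(cv2.boxPoints(r),1).tolist())
print("pred corners",(O+np.array(q)@Rh.T).round(4).tolist())
E
```

```text
pred origin [0.5171 0.1703 0.2233]
pred px [[125.4, 173.2], [122.4, 209.1], [138.8, 209.0], [141.5, 173.1]]
[  17   22   75  144 7604] [516.5 157.7] [28.1 63.8] 86.43 [[483.79998779296875, 145.60000610351562], [547.5, 141.60000610351562], [549.2000122070312, 169.6999969482422], [485.6000061035156, 173.6999969482422]]
[  0  99   7  35 171] [507.6 179.5] [15.1  2.6] 1.54 [[500.1000061035156, 180.60000610351562], [500.1000061035156, 178.0], [515.2000122070312, 178.39999389648438], [515.0999755859375, 181.0]]
pred corners [[0.5491, 0.1683, 0.2883], [0.4852, 0.1721, 0.2883], [0.4835, 0.1441, 0.2883], [0.5474, 0.1404, 0.2883]]
```

```bash
python3 - <<'E'
from h import *
print(plane("top",[[185,145],[265,142]],.085).round(3))   # rim centres
to(*tgt(SEAT,RH1))
E
```

```text
[[ 0.676  0.102  0.085]
 [ 0.672 -0.086  0.085]]
tgt [0.5214 0.2221 0.101 ] d mm [   4.8   60.4 -142.4] dp [ 0.024  0.302 -0.712] rot [-0.0004  0.0004  0.0009] deg 0.2
```

Call:
{"api": "arm_command", "payload": {
  "dp": [
    [0.007,0,-0.08],
    [0.007,0,-0.16],
    [0.007,0,-0.26],
    [0.007,0,-0.36],
    [0.007,0,-0.46],
    [0.007,0,-0.54],
    [0.007,0,-0.6],
    [0.007,0,-0.6]
  ],
  "rot": [
    [0,0,0.001],
    [0,0,0.001],
    [0,0,0.001],
    [0,0,0.001],
    [0,0,0.001],
    [0,0,0.001],
    [0,0,0.001],
    [0,0,0.001]
  ],
  "hand": [0.5,0.5,0.5,0.5,0.5,0.5,0.5,0.5]
}}

```text
time: 8.68
tcp_pos: [0.5171, 0.1618, 0.1216]
orientation: [-3.141, 1.137, -1.625]
wrist_force: [-0.8, 0.8, -2.5]
gripper_width: 0.736
finger_force: 79.0
```

Call:
{"api": "arm_command", "payload": {
  "dp": [
    [0,0.05,0],
    [0.005,0.1,0],
    [0.01,0.16,0],
    [0.01,0.18,0],
    [0.01,0.18,0],
    [0.01,0.18,-0.02],
    [0.01,0.18,-0.04],
    [0.01,0.18,-0.04]
  ],
  "rot": [
    [0,0,0],
    [0,0,0],
    [0,0,0],
    [0,0,0],
    [0,0,0],
    [0,0,0],
    [0,0,0],
    [0,0,0]
  ],
  "hand": [0.5,0.5,0.5,0.5,0.5,0.5,0.5,0.5]
}}

```text
time: 9.35
tcp_pos: [0.5199, 0.1975, 0.1146]
orientation: [-3.134, 1.136, -1.617]
wrist_force: [-0.1, 0.6, -1.8]
gripper_width: 0.741
finger_force: 79.0
```

```bash
cat > m.py <<'E'
from h import *
PTn=np.array([-.020,0,.0085])
st=robot.read_state();Rt=R.from_euler("xyz",st["orientation"]).as_matrix();Rh=Rt@RT.T
O=st["tcp_pos"]-Rh@PTn
S=np.c_[s,np.cross([0,0,1],s),[0,0,1]]
print("seat-frame by TCP mm",((O-SEAT)@S*1e3).round(1),"F",st["wrist_force"].round(1),"T",st["wrist_torque"].round(2),"j",st["joint_pos"].round(2),"dz/dx ang",np.degrees(Rh[:,0]).round(2)/57.3)
im=robot.snapshot("top")[:,:,::-1];x,y,w,h=100,168,48,60
c=cv2.resize(im[y:y+h,x:x+w],None,fx=4,fy=4,interpolation=cv2.INTER_CUBIC).astype(int)
m=((c.min(2)>140)).astype(np.uint8)
k,l,stt,_=cv2.connectedComponentsWithStats(m)
for i in np.argsort(-stt[1:,4])[:2]+1:
    uv=np.argwhere(l==i)[:,::-1]/4+[x-.375,y-.375]
    for zt in(O[2]+.065,.15):
        r=cv2.minAreaRect((plane("top",uv,zt)[:,:2]*1e3).astype(np.float32))
        p=((np.array([*r[0],150])/1e3-SEAT)@S*1e3)
        print(stt[i],"z",round(zt,4),"c in seat",p.round(1),np.round(r[1],1),round(r[2],2))
E
python3 m.py
```

```text
seat-frame by TCP mm [-24.1   0.1   9.6] F [-0.1  0.6 -1.8] T [-1.25  0.07  0.02] j [-0.28  0.58 -0.38  1.05  1.09 -2.07] dz/dx ang [ 0.00331588  0.0017452  -1.        ]
[ 108   92   63  123 5582] z 0.1596 c in seat [-36.5   0.3  65. ] [28.9 64.2] 86.98
[ 108   92   63  123 5582] z 0.15 c in seat [-33.3  -1.8  65. ] [29.2 65. ] 86.98
[  18   99   61  117 4687] z 0.1596 c in seat [ 9.9  2.1 65. ] [26.5 61. ] 87.04
[  18   99   61  117 4687] z 0.15 c in seat [13.7  0.  65. ] [26.8 61.8] 87.04
```

Call:
{"api": "arm_command", "payload": {
  "dp": [
    [0,0,-0.01],
    [0,0,-0.02],
    [0,0,-0.03],
    [0,0,-0.03]
  ],
  "rot": [
    [0,0,0],
    [0,0,0],
    [0,0,0],
    [0,0,0]
  ],
  "hand": [0.5,0.5,0.5,0.5]
}}

```text
time: 9.73
tcp_pos: [0.5198, 0.1979, 0.1088]
orientation: [-3.133, 1.137, -1.616]
wrist_force: [0.3, 0.1, -1.4]
gripper_width: 0.738
finger_force: 79.0
```

Call:
{"api": "arm_command", "payload": {
  "dp": [
    [0,0,-0.005],
    [0,0,-0.005],
    [0,0,-0.005]
  ],
  "rot": [
    [0,0,0],
    [0,0,0],
    [0,0,0]
  ],
  "hand": [0.5,0.5,0.5]
}}

```text
time: 9.98
tcp_pos: [0.52, 0.198, 0.1083]
orientation: [-3.132, 1.137, -1.614]
wrist_force: [0.5, -0.5, -2.4]
gripper_width: 0.74
finger_force: 79.0
```

Call:
{"api": "arm_command", "payload": {
  "dp": [
    [0,0,-0.005],
    [0,0,-0.005],
    [0,0,-0.005]
  ],
  "rot": [
    [0,0,0],
    [0,0,0],
    [0,0,0]
  ],
  "hand": [0.5,0.5,0.5]
}}

```text
time: 10.23
tcp_pos: [0.52, 0.198, 0.1073]
orientation: [-3.131, 1.137, -1.614]
wrist_force: [0.3, 0.1, -2.4]
gripper_width: 0.736
finger_force: 79.0
```

Call:
{"api": "arm_command", "payload": {
  "dp": [
    [0,0,-0.005],
    [0,0,-0.005],
    [0,0,-0.005]
  ],
  "rot": [
    [0,0,0],
    [0,0,0],
    [0,0,0]
  ],
  "hand": [0.5,0.5,0.5]
}}

```text
time: 10.48
tcp_pos: [0.5199, 0.198, 0.1063]
orientation: [-3.132, 1.137, -1.614]
wrist_force: [0.5, -0.1, -2.6]
gripper_width: 0.738
finger_force: 79.0
```

Call:
{"api": "arm_command", "payload": {
  "dp": [
    [0,0,-0.004],
    [0,0,-0.004],
    [0,0,-0.004]
  ],
  "rot": [
    [0,0,0],
    [0,0,0],
    [0,0,0]
  ],
  "hand": [0.5,0.5,0.5]
}}

```text
time: 10.73
tcp_pos: [0.5199, 0.198, 0.1055]
orientation: [-3.132, 1.137, -1.614]
wrist_force: [-0.3, -0.5, -2.8]
gripper_width: 0.738
finger_force: 79.0
```

Call:
{"api": "arm_command", "payload": {
  "dp": [
    [0,0,-0.004],
    [0,0,-0.004],
    [0,0,-0.004]
  ],
  "rot": [
    [0,0,0],
    [0,0,0],
    [0,0,0]
  ],
  "hand": [0.5,0.5,0.5]
}}

```text
time: 10.98
tcp_pos: [0.5199, 0.198, 0.1047]
orientation: [-3.132, 1.137, -1.614]
wrist_force: [-0.1, -0.0, -2.5]
gripper_width: 0.735
finger_force: 79.0
```

Call:
{"api": "arm_command", "payload": {
  "dp": [
    [0,0,-0.004],
    [0,0,-0.004],
    [0,0,-0.004]
  ],
  "rot": [
    [0,0,0],
    [0,0,0],
    [0,0,0]
  ],
  "hand": [0.5,0.5,0.5]
}}

```text
time: 11.23
tcp_pos: [0.5201, 0.198, 0.104]
orientation: [-3.131, 1.137, -1.614]
wrist_force: [0.5, 0.7, -1.8]
gripper_width: 0.736
finger_force: 79.2
```

Call:
{"api": "arm_command", "payload": {
  "dp": [
    [0,0,-0.004],
    [0,0,-0.004],
    [0,0,-0.004]
  ],
  "rot": [
    [0,0,0],
    [0,0,0],
    [0,0,0]
  ],
  "hand": [0.5,0.5,0.5]
}}

```text
time: 11.48
tcp_pos: [0.5201, 0.1981, 0.104]
orientation: [-3.132, 1.138, -1.615]
wrist_force: [-0.9, -1.9, 6.1]
gripper_width: 0.737
finger_force: 79.8
```

```bash
python3 m.py
```

```text
seat-frame by TCP mm [-23.5  -0.2  -1. ] F [-0.9 -1.9  6.1] T [-0.11  0.43  0.28] j [-0.28  0.6  -0.39  1.03  1.09 -2.07] dz/dx ang [ 0.00418848  0.00331588 -0.99982548]
[ 115   97   61  121 5426] z 0.149 c in seat [-35.9   0.1  65. ] [28.9 64. ] 86.93
[ 115   97   61  121 5426] z 0.15 c in seat [-36.3   0.3  65. ] [28.8 64. ] 86.93
[  18   99   61  117 4673] z 0.149 c in seat [14.1 -0.2 65. ] [26.8 61.9] 87.04
[  18   99   61  117 4673] z 0.15 c in seat [13.7  0.  65. ] [26.8 61.8] 87.04
```

Call:
{"api": "arm_command", "payload": {
  "dp": [
    [0,0,0.005],
    [0.001,0.02,0.005],
    [0.002,0.04,0.005],
    [0.003,0.06,0.005],
    [0.003,0.06,0.005]
  ],
  "rot": [
    [0,0,0],
    [0,0,0],
    [0,0,0],
    [0,0,0],
    [0,0,0]
  ],
  "hand": [0.5,0.5,0.5,0.5,0.5]
}}

```text
time: 11.95
tcp_pos: [0.5203, 0.2109, 0.104]
orientation: [-3.13, 1.137, -1.611]
wrist_force: [1.0, 0.3, -0.7]
gripper_width: 0.739
finger_force: 79.0
```

Call:
{"api": "arm_command", "payload": {
  "dp": [
    [0.0005,0.01,0],
    [0.0005,0.01,0],
    [0.0005,0.01,0]
  ],
  "rot": [
    [0,0,0],
    [0,0,0],
    [0,0,0]
  ],
  "hand": [0.5,0.5,0.5]
}}

```text
time: 12.2
tcp_pos: [0.5204, 0.2123, 0.104]
orientation: [-3.132, 1.137, -1.614]
wrist_force: [0.4, -0.6, -0.9]
gripper_width: 0.736
finger_force: 79.0
```

Call:
{"api": "arm_command", "payload": {
  "dp": [
    [0.0005,0.01,0],
    [0.0005,0.01,0],
    [0.0005,0.01,0]
  ],
  "rot": [
    [0,0,0],
    [0,0,0],
    [0,0,0]
  ],
  "hand": [0.5,0.5,0.5]
}}

```text
time: 12.45
tcp_pos: [0.5207, 0.2141, 0.104]
orientation: [-3.132, 1.137, -1.614]
wrist_force: [-0.6, 0.0, -1.2]
gripper_width: 0.738
finger_force: 79.1
```

Call:
{"api": "arm_command", "payload": {
  "dp": [
    [0.0005,0.008,0],
    [0.0005,0.008,0],
    [0.0005,0.008,0]
  ],
  "rot": [
    [0,0,0],
    [0,0,0],
    [0,0,0]
  ],
  "hand": [0.5,0.5,0.5]
}}

```text
time: 12.7
tcp_pos: [0.5208, 0.2156, 0.104]
orientation: [-3.131, 1.136, -1.614]
wrist_force: [0.0, -0.4, -2.7]
gripper_width: 0.741
finger_force: 79.1
```

Call:
{"api": "arm_command", "payload": {
  "dp": [
    [0.0003,0.005,0],
    [0.0003,0.005,0],
    [0.0003,0.005,0]
  ],
  "rot": [
    [0,0,0],
    [0,0,0],
    [0,0,0]
  ],
  "hand": [0.5,0.5,0.5]
}}

```text
time: 12.95
tcp_pos: [0.5209, 0.2166, 0.104]
orientation: [-3.131, 1.136, -1.614]
wrist_force: [-0.5, 0.4, -3.0]
gripper_width: 0.737
finger_force: 79.0
```

```bash
python3 m.py
```

```text
seat-frame by TCP mm [-5.   0.1 -0.9] F [-0.5  0.4 -3. ] T [-1.21  0.07 -0.02] j [-0.24  0.58 -0.41  0.96  1.1  -2.  ] dz/dx ang [ 0.004363   0.0017452 -1.       ]
[  79   98   61  121 5363] z 0.1491 c in seat [-17.6   0.5  65. ] [28.4 63.8] 86.54
[  79   98   61  121 5363] z 0.15 c in seat [-18.    0.7  65. ] [28.3 63.8] 86.54
[  18   99   61  118 4713] z 0.1491 c in seat [14.   0.1 65. ] [26.9 62.3] 86.89
[  18   99   61  118 4713] z 0.15 c in seat [13.6  0.3 65. ] [26.9 62.2] 86.89
```

Call:
{"api": "arm_command", "payload": {
  "dp": [
    [0.0003,0.005,0],
    [0.0003,0.005,0],
    [0.0006,0.01,0],
    [0.0006,0.01,0]
  ],
  "rot": [
    [0,0,0],
    [0,0,0],
    [0,0,0],
    [0,0,0]
  ],
  "hand": [0.5,0.5,0.5,0.5]
}}

```text
time: 13.33
tcp_pos: [0.5212, 0.2187, 0.1041]
orientation: [-3.13, 1.137, -1.613]
wrist_force: [0.8, -0.8, -3.0]
gripper_width: 0.738
finger_force: 79.2
```

Call:
{"api": "arm_command", "payload": {
  "dp": [
    [0.0002,0.004,0],
    [0.0002,0.004,0],
    [0.0002,0.004,0]
  ],
  "rot": [
    [0,0,0],
    [0,0,0],
    [0,0,0]
  ],
  "hand": [0.5,0.5,0.5]
}}

```text
time: 13.58
tcp_pos: [0.5213, 0.2194, 0.1042]
orientation: [-3.13, 1.137, -1.613]
wrist_force: [0.9, -1.3, -2.5]
gripper_width: 0.739
finger_force: 79.3
```

Call:
{"api": "arm_command", "payload": {
  "dp": [
    [0.0002,0.003,0],
    [0.0002,0.003,0],
    [0.0002,0.003,0]
  ],
  "rot": [
    [0,0,0],
    [0,0,0],
    [0,0,0]
  ],
  "hand": [0.5,0.5,0.5]
}}

```text
time: 13.83
tcp_pos: [0.5214, 0.2199, 0.1042]
orientation: [-3.13, 1.137, -1.613]
wrist_force: [1.7, -0.4, -2.1]
gripper_width: 0.741
finger_force: 79.3
```

Call:
{"api": "arm_command", "payload": {
  "dp": [
    [0.0002,0.003,0],
    [0.0002,0.003,0],
    [0.0002,0.003,0]
  ],
  "rot": [
    [0,0,0],
    [0,0,0],
    [0,0,0]
  ],
  "hand": [0.5,0.5,0.5]
}}

```text
time: 14.08
tcp_pos: [0.5215, 0.2204, 0.1042]
orientation: [-3.13, 1.136, -1.613]
wrist_force: [1.8, -4.9, -0.8]
gripper_width: 0.734
finger_force: 79.4
```

Call:
{"api": "arm_command", "payload": {
  "dp": [
    [0,0.002,0],
    [0,0.002,0],
    [0,0.002,0]
  ],
  "rot": [
    [0,0,0],
    [0,0,0],
    [0,0,0]
  ],
  "hand": [0.5,0.5,0.5]
}}

```text
time: 14.33
tcp_pos: [0.5215, 0.2204, 0.1042]
orientation: [-3.131, 1.136, -1.614]
wrist_force: [0.1, -8.1, -0.5]
gripper_width: 0.738
finger_force: 80.3
```

```bash
python3 m.py
```

```text
seat-frame by TCP mm [-1.2 -0.3 -0.8] F [ 0.1 -8.1 -0.5] T [-1.43 -0.    0.13] j [-0.23  0.57 -0.42  0.94  1.1  -1.98] dz/dx ang [ 0.00471204  0.00122164 -1.        ]
[   18    97   115   121 10254] z 0.1492 c in seat [-0.3  0.  65. ] [55.5 64. ] 86.89
[   18    97   115   121 10254] z 0.15 c in seat [-0.6  0.2 65. ] [55.4 63.9] 86.89
```

The two tops now measure together as 55.5 × 64 mm, so the faces meet. I'll set it down onto the board and then release.

Call:
{"api": "arm_command", "payload": {
  "dp": [
    [0,0,-0.002],
    [0,0,-0.003],
    [0,0,-0.003],
    [0,0,-0.003]
  ],
  "rot": [
    [0,0,0],
    [0,0,0],
    [0,0,0],
    [0,0,0]
  ],
  "hand": [0.5,0.5,0.5,0.5],
  "force": 30
}}

```text
time: 14.72
tcp_pos: [0.5215, 0.2204, 0.104]
orientation: [-3.131, 1.137, -1.615]
wrist_force: [-0.2, -8.6, 3.5]
gripper_width: 0.738
finger_force: 80.3
```

Call:
{"api": "arm_command", "payload": {
  "dp": [
    [0,0,0],
    [0,0,0],
    [0,0,0]
  ],
  "rot": [
    [0,0,0],
    [0,0,0],
    [0,0,0]
  ],
  "hand": [0.5,0.5,0.5],
  "force": 20
}}

```text
time: 14.97
tcp_pos: [0.5215, 0.2204, 0.104]
orientation: [-3.131, 1.137, -1.615]
wrist_force: [-1.2, -10.2, 2.8]
gripper_width: 0.739
finger_force: 80.3
```

Call:
{"api": "arm_command", "payload": {
  "dp": [
    [0,0,0],
    [0,0,0],
    [0,0,0],
    [0,0,0],
    [0,0,0],
    [0,0,0]
  ],
  "rot": [
    [0,0,0],
    [0,0,0],
    [0,0,0],
    [0,0,0],
    [0,0,0],
    [0,0,0]
  ],
  "hand": [0.76,0.78,0.82,0.88,0.95,1]
}}

```text
time: 15.47
tcp_pos: [0.521, 0.2213, 0.1035]
orientation: [-3.132, 1.137, -1.614]
wrist_force: [-0.4, 0.6, 0.7]
gripper_width: 1.003
finger_force: 0.0
```

Call:
{"api": "arm_command", "payload": {
  "dp": [
    [0,0,0],
    [0,0,0],
    [0,0,0]
  ],
  "rot": [
    [0,0,0],
    [0,0,0],
    [0,0,0]
  ],
  "hand": [1,1,1]
}}

```text
time: 15.72
tcp_pos: [0.5211, 0.2211, 0.1035]
orientation: [-3.132, 1.137, -1.614]
wrist_force: [-0.4, 0.1, -0.8]
gripper_width: 1.0
finger_force: 0.0
```

```bash
python3 m.py
```

```text
seat-frame by TCP mm [-0.5  0.1 -1.5] F [-0.4  0.1 -0.8] T [-0.75  0.05 -0.01] j [-0.23  0.58 -0.42  0.94  1.1  -1.98] dz/dx ang [ 0.004363    0.00209424 -1.        ]
[   18    96   116   121 10257] z 0.1485 c in seat [-0.3 -0.7 65. ] [55.9 64. ] 86.89
[   18    96   116   121 10257] z 0.15 c in seat [-0.8 -0.4 65. ] [55.8 63.9] 86.89
[139  81  12   4  37] z 0.1485 c in seat [-33.  -39.9  65. ] [5.8 1.6] 86.52
[139  81  12   4  37] z 0.15 c in seat [-33.5 -39.5  65. ] [5.8 1.6] 86.52
```

Call:
{"api": "arm_command", "payload": {
  "dp": [
    [-0.0025,-0.045,0.021],
    [-0.005,-0.09,0.042],
    [-0.01,-0.18,0.084],
    [-0.015,-0.27,0.126],
    [-0.02,-0.36,0.168],
    [-0.03,-0.54,0.25],
    [-0.04,-0.7,0.33],
    [-0.04,-0.7,0.33]
  ],
  "rot": [
    [0,0,0],
    [0,0,0],
    [0,0,0],
    [0,0,0],
    [0,0,0],
    [0,0,0],
    [0,0,0],
    [0,0,0]
  ],
  "hand": [1,1,1,1,1,1,1,1]
}}

```text
time: 16.43
tcp_pos: [0.5153, 0.076, 0.1715]
orientation: [-3.125, 1.136, -1.614]
wrist_force: [0.7, -0.6, -0.0]
gripper_width: 0.995
finger_force: 0.0
```

```bash
python3 m.py; python3 - <<'E'
from h import *
a=robot.snapshot("side")[:,:,::-1];b=robot.snapshot("top")[:,:,::-1]
c=lambda im,x,y:cv2.resize(im[y:y+150,x:x+160],(400,375))
cv2.imwrite("pics/end.png",np.hstack([c(a,160,60),c(b,80,130)]))
E
```

```text
seat-frame by TCP mm [-145.7   -2.2   66.5] F [ 0.7 -0.6 -0. ] T [-0.81  0.06 -0.05] j [-0.5   0.62 -0.2   1.5   0.96 -2.42] dz/dx ang [ 7.15532286e-03  8.72600349e-04 -9.99825480e-01]
```

View pics/end.png

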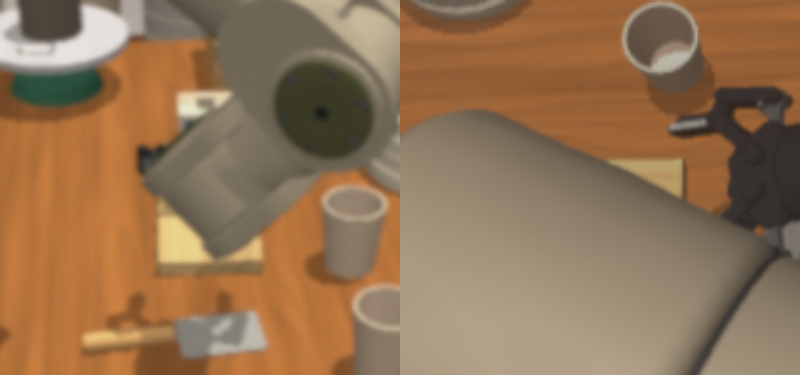

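The arm hides the mould in both views; the cups and spatula are unmoved. I'll move up and away to check.

Call:
{"api": "arm_command", "payload": {
  "dp": [
    [0,0,0.2],
    [0,0,0.4],
    [0,-0.1,0.5],
    [0,-0.3,0.6],
    [0,-0.5,0.6],
    [0,-0.7,0.6],
    [0,-0.9,0.6],
    [0,-0.9,0.6]
  ],
  "rot": [
    [0,0,0],
    [0,0,0],
    [0,0,0],
    [0,0,0],
    [0,0,0],
    [0,0,0],
    [0,0,0],
    [0,0,0]
  ],
  "hand": [1,1,1,1,1,1,1,1]
}}

```text
time: 17.25
tcp_pos: [0.5136, -0.1036, 0.2872]
orientation: [-3.133, 1.137, -1.619]
wrist_force: [-0.3, -0.4, 0.0]
gripper_width: 1.002
finger_force: 0.0
```

```bash
python3 m.py; python3 - <<'E'
from h import *
a=robot.snapshot("side")[:,:,::-1];b=robot.snapshot("top")[:,:,::-1]
c=lambda im,x,y:cv2.resize(im[y:y+150,x:x+160],(400,375))
cv2.imwrite("pics/end2.png",np.hstack([c(a,160,60),c(b,80,130)]))
E
```

```text
seat-frame by TCP mm [-325.1  -10.5  182.2] F [-0.3 -0.4  0. ] T [-0.75  0.02  0.  ] j [-0.76  0.7   0.23  2.04  0.77 -2.68] dz/dx ang [ 0.00383944  0.00191972 -1.        ]
[  19   97  115  119 9715] z 0.3322 c in seat [-69.9  38.1  65. ] [42.3 48.1] 86.74
[  19   97  115  119 9715] z 0.15 c in seat [-0.7 -0.4 65. ] [55.3 62.8] 86.74
[ 93 145   2   1   2] z 0.3322 c in seat [-76.5  33.9  65. ] [0.4 0. ] -93.49
[ 93 145   2   1   2] z 0.15 c in seat [-9.3 -5.9 65. ] [0.5 0. ] -93.48
```

View pics/end2.png

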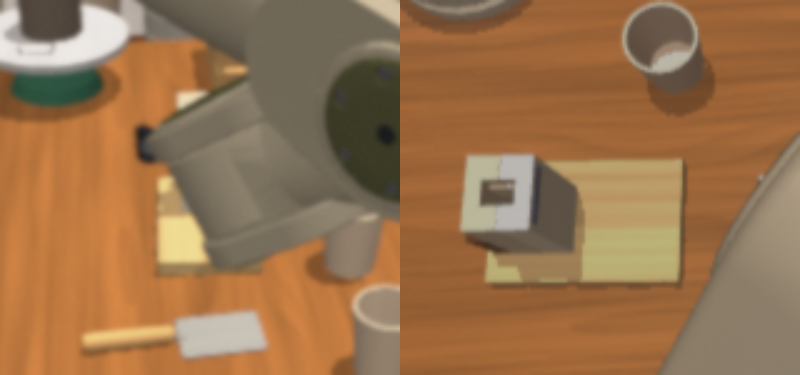

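The top view shows the mould closed flush and upright at crop (462–537, 155–233), both tops level and the notch forming one hole. Nothing else has moved, so I'm handing in.

```bash
python3 -c "
from plant import robot
print(robot.sign_off())"
```

```text
the job is handed in; nothing more can be done
None
```

I closed the loose half onto the fixed half, let go of it and handed the job in at about 17 s; no verdict came back. In the last top view it stands upright with the faces meeting, and the cups and spatula show no sign of having moved.

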